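# Roll a gift tube into the labelling cradle and set it against the end stop

### The job

Roll the round gift tube lying on the bench gently by its side, up the ramp and into the V of the white labelling cradle, then push it along the V until its base is flush against the metal end stop, ready for its label. The tube is full of delicate cakes: only push it with the fingers, do not lift, tip or squeeze it, and leave the other things on the bench where they are.

Things in the scene. Friction and masses are not known exactly. Their poses are not given: they have to be found in the camera images.
- gift_tube: Full gift tube lying on its side on the bench: rigid cylinder 80 mm in diameter, 150 mm long, brown board, bright tinplate lid (29 mm deep) at one end, thin tinplate rim at the base end; 0.3 to 0.55 kg. Origin at its centre on the axis, 40 mm up at the start; x along the axis towards the base; y, z turn as it rolls. Rolls easily and coasts a centimetre or two when let go moving
- tube_base (a point): Centre of the flat base end of the gift tube, on its axis, 75 mm from the origin. At the start the base faces roughly the same way as the cradle's x axis
- tube_lid (a point): Centre of the flat lid end of the gift tube, on its axis, 75 mm from the origin the other way
- label_cradle: White plastic V-cradle fixed on the bench, 240 mm long; the V runs along its x, open at the -x end, closed at the +x end by the end stop. Origin on the bench under the bottom line of the V, half-way along; z up. The bottom of the V (y = 0) is 4 mm high. Plastic and tube are smooth against one another. Two 20 mm lugs, 4 mm high, stick out behind it
- cradle_crest (a point): Top of the cradle's rounded front crest, 20 mm above the bench, at y = +28 mm, half-way along; axes as the cradle's. On its +y side, where the tube lies at the start, a 14 degree ramp falls to the bench at y = +109 mm; on its other side the V's front face falls at 30 degrees to the bottom
- cradle_seat (a point): Where the centre of the gift tube is when it lies in the V with its base against the end stop: x = +45 mm, y = +4 mm of the cradle, 53 mm above the bench; axes as the cradle's. The V's rear face climbs at 40 degrees to 46 mm high at y = -50 mm; the cradle's back is at y = -56 mm
- stop_face (a point): Point on the inner face of the end stop (at x = +120 mm of the cradle, y = 0, 4 mm above the bench); axes as the cradle's. The stop is an upright aluminium plate 8 mm thick, from y = -56 to +28 mm, 90 mm high. The tube is home when its base lies against this face
- date_stamp: Black self-inking hand stamp, 36 x 62 x 97 mm high, standing to the right of the cradle; origin at its underside. Leave alone
- tape_roll: Roll of brown packing tape lying flat, 102 mm in diameter, 49 mm high, left of the gift tube; origin at its underside. Leave alone
- marker_black: Black marker pen lying on the bench to the right, 138 x 16 x 18 mm; origin at its underside. Leave alone

How it is judged:
On the way, in this order (a step that is already met when the one before it is completed fails the run):
1. the tube rolls: it has turned more than about 55 degrees about its axis (angle between gift_tube's own z axis and vertical above 0.96 rad), for 0.1 s.
2. the tube lies down in the V, touching both faces (y of gift_tube in the frame of label_cradle between -0.001 and 0.009 m and z of gift_tube in the frame of label_cradle below 0.0555 m and angle between the x axis of gift_tube and the x axis of label_cradle, either way round below 0.05 rad), for 0.2 s.
At the end, for the whole second after the job is handed in: The gift tube lies at rest in the V (axis within 5 mm of its seat and within 2 degrees of the V's direction), with its base within 3 mm of the end stop (y of gift_tube in the frame of label_cradle between -0.001 and 0.009 m and z of gift_tube in the frame of label_cradle below 0.0555 m and angle between the x axis of gift_tube and the x axis of label_cradle, either way round below 0.035 rad and x of tube_base in the frame of stop_face between -0.003 and 0.003 m and linear speed of gift_tube below 0.01 m/s); the robot touches nothing.
It fails at once if the tube is lifted off the bench or cradle (height (world z) of gift_tube above 0.075 m or (height (world z) of gift_tube above 0.052 m and y of gift_tube in the frame of label_cradle above 0.135 m)).
It fails at once if the tube is tipped up on end (angle between gift_tube's own x axis and vertical above 1.87 rad or angle between gift_tube's own x axis and vertical below 1.27 rad).
It fails at once if the tube is squeezed or shoved hard (over 40 N) (contact force between the fingers and gift_tube above 40 N).
It fails at once if another thing on the bench is disturbed (distance of any of date_stamp, tape_roll, marker_black from where it was at the start of the episode above 0.02 m).
It also fails if it takes over 48 s, if anything falls off the work surface, if the arm or the gripper's body presses on something with over 40 N, if the wrist force passes 120 N, or if a joint passes its speed limit or range.

### The arm

A 7-joint arm with a two-finger parallel gripper is mounted at the origin on a cart in front of the work surface, level with it; the furniture and walls round the work are solid. World frame = base frame: x ahead of the robot, y to its left, z up, the work surface at z = 0. Lengths are in m, angles in rad, forces in N, time in s.
With the tool pointing down it reaches from about 0.4 to 0.875 m from the base axis. Payload 19.3 kg.
Tool frame: the origin (TCP) lies midway between the tips of the shut fingers; the grasp point (between the pads) lies bot.grip_point_offset behind it (bot.grip_point_offset is the distance from the TCP to the grasp point, in m); z points along the fingers, y is the direction in which the jaws open and shut (so a half turn about z gives the same grasp; the last joint's range is limited). The gripper opens to 85 mm and grips with 20 to 120 N. Pads are 22 mm wide; open, the fingers measure 114 mm over their backs; the gripper's body (76 mm by 85 mm) begins 54 mm behind the grasp point. The pads swing forward as they close: fully open they stand 13 mm farther back than shut.
Start: joints at [1.139, 0.521, -0.036, 1.599, 0.021, 1.021, -0.113], TCP at [0.221, -0.585, 0.231] pointing down, gripper open.
Joint ranges: [-2.91, 2.91], [-0.3, 2.13], [-1.5, 1.42], [0.17, 2.43], [-1.26, 4.41], [0.16, 1.93], [-2.52, 2.52]. Speed limits (rad/s): [1.89, 1.89, 2.39, 2.39, 3.01, 3.01, 3.01].

### API

Orientations are given as [roll, pitch, yaw] about the fixed x, y, z axes, in that order (R = Rz(yaw) Ry(pitch) Rx(roll)).
In Python, from workcell import bot gives the robot as it stands.
- The arm moves only by the tool servo_tool, never from a script. Its argument "rows" is a list that holds one entry, the list of rows, each a list of 6 numbers: the shift along the tool's x, y, z in cm, then the turn, a rotation vector about the tool's x, y, z in degrees. A call has 1 to 5 rows; each row shifts and turns the commanded pose from where the row before left it, along the tool's axes as they then stand; what a row does not reach is not made up. A row lasts 1/8 s, in which the tool goes at most 62.5 mm and 10.7 degrees, less where a joint would pass 70% of its speed; a pose out of reach is approached as far as the arm can. A call is refused whole if a number of a shift passes 6.25 or a number of a turn 10.7, either way. A call with a gripper value outside its range is refused whole. "grip" is the opening, from -1 (shut) to 1 (fully open), so that 0 is half open, set as the call begins (left out, the last holds). The fingers move at their own pace and stop on an object; "squeeze" is the grip in N (left out, the last holds). Time passes only in rows, so rows that do not move let the fingers close. It gives the time, the measured TCP pose, the force and the opening at its end, in the units of the state.
- bot.observe(): the state, without advancing time (a new reading comes with each control period).
- bot.grab_frame(name): name is "scene" or "top" or "wrist"; returns a dict with "image" (420x560x3 uint8, red, green, blue), "K" (3x3 intrinsics, pixels), "dist" ([k1, k2, p1, p2, k3] as OpenCV has them; the pictures are not rectified), "R" (3x3) and "t" (3): a world point X has camera coordinates R X + t; the wrist camera has in their place "mount" (4x4, takes a point from camera to tool coordinates, whose origin is the TCP and whose axes are the flange's). Camera axes: x right, y down, z forward; pixel columns grow to the right and rows downward; lengths in m; the calibration is good to about 2 mm. A picture is of the moment at which its call begins: read the wrist's pose just before it. There is no depth.
- bot.job_done(): hands the job in, once; it reports no verdict.
The state is a dict: "clock": time; "qpos": joint angles; "qd": joint speeds; "joint_efforts": joint torques, N m; "position": TCP position; "tool_rot": TCP orientation; "force": force on the tool from outside, world axes, zero at the start; "moment": the same for the moment, N m; "grip_width": finger opening in m.
Only numpy, scipy, OpenCV 4.12 (cv2) and the standard library are available. Lean on these libraries where they do the work, as an engineer would, in place of code of your own. Each camera call takes 0.05 s, during which the arm holds its last target.

## Working session

There is one attempt and no reset: what is moved stays moved. The work goes in short steps, Python scripts to look and compute and a tool call to move; the robot and the scene stay as the last step left them, time stands still between calls to the robot, and variables do not carry over. Pictures are saved under pics/ and viewed, and the job is handed in when it is done.

Besides the shell and the picture viewer there is one more tool, called after ">>>" as name(argument=value, ...) on one line, values as JSON. servo_tool: Moves the arm, as the interface text tells. Its arguments: {"type":"object","properties":{"rows":{"type":"array"},"grip":{"type":"number"},"squeeze":{"type":"number"}},"required":["rows"]}

```bash
ls; mkdir -p pics; python3 - <<'E'
from workcell import bot
import cv2
print(bot.observe(), bot.grip_point_offset)
for n in ("scene","top","wrist"):
    f=bot.grab_frame(n); cv2.imwrite(f"pics/{n}0.png",f["image"][:,:,::-1])
    import pickle; pickle.dump(f,open(f"pics/{n}0.pkl","wb"))
    print(n,f["K"],f["dist"],f.get("R"),f.get("t"),f.get("mount"))
E
```

```text
pics
{'clock': 0.0, 'qpos': array([ 1.13881937,  0.52202273, -0.03634526,  1.59996807,  0.0211643 ,
        1.0210862 , -0.11277651]), 'qd': array([-0.0017558 , -0.00041781, -0.00063436, -0.00025148, -0.00123167,
       -0.00103412,  0.00084055]), 'joint_efforts': array([ 1.08850942e-03, -9.27101398e+01,  1.98025681e+00, -3.69931018e+01,
        1.77805644e-02,  8.02650873e-03, -2.86170426e-06]), 'position': array([ 0.22108469, -0.58425225,  0.23073439]), 'tool_rot': array([-3.14049192e+00,  3.78777338e-05,  3.61786589e-01]), 'force': array([-0.00225188,  0.2244354 , -0.32830861]), 'moment': array([-0.01052899, -0.06179194,  0.00579484]), 'grip_width': 0.08557427418824343} 0.0187
scene [[461.01539093   0.         280.25724978]
 [  0.         461.01539093 212.40175952]
 [  0.           0.           1.        ]] [-0.13765649  0.          0.          0.          0.        ] [[ 4.64966571e-01  8.85328217e-01 -1.90050061e-04]
 [ 6.15880415e-01 -3.23609159e-01 -7.18309423e-01]
 [-6.36001103e-01  3.33872821e-01 -6.95723750e-01]] [-0.28804742 -0.25329852  1.91045403] None
top [[531.62728043   0.         281.8419924 ]
 [  0.         531.62728043 204.31739202]
 [  0.           0.           1.        ]] [-0.02542632  0.          0.          0.          0.        ] [[ 0.0047344  -0.9999872  -0.00178747]
 [-0.97921827 -0.00427364 -0.20276421]
 [ 0.20275398  0.00271029 -0.97922596]] [0.04397076 0.52258149 1.54094557] None
wrist [[301.42553878   0.         283.60788642]
 [  0.         301.42553878 209.61748972]
 [  0.           0.           1.        ]] [-0.02425887  0.          0.          0.          0.        ] None None [[ 1.10413650e-03 -9.54477937e-01 -2.98279482e-01  7.55934035e-02]
 [ 9.99999196e-01  1.23976574e-03 -2.65500767e-04 -1.14082403e-04]
 [ 6.23211307e-04 -2.98278949e-01  9.54478538e-01 -1.41402001e-01]
 [ 0.00000000e+00  0.00000000e+00  0.00000000e+00  1.00000000e+00]]
```

View pics/scene0.png

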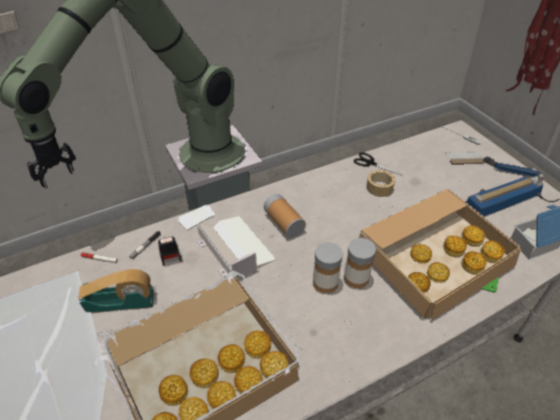

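View pics/top0.png

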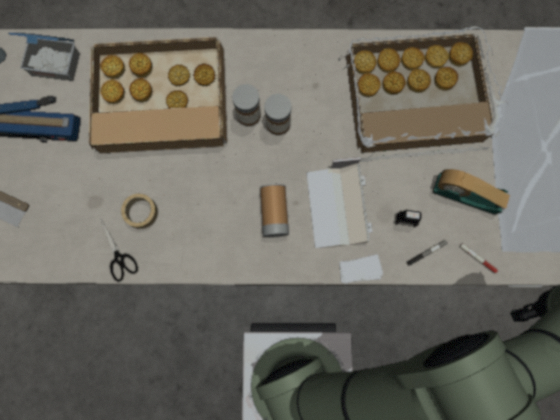

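```bash
python3 - <<'E'
import cv2
im=cv2.imread("pics/top0.png"); c=im[145:265,235:395]; cv2.imwrite("pics/top0z.png",cv2.resize(c,None,fx=5,fy=5,interpolation=cv2.INTER_CUBIC))
im=cv2.imread("pics/scene0.png"); c=im[180:290,180:320]; cv2.imwrite("pics/scene0z.png",cv2.resize(c,None,fx=5,fy=5,interpolation=cv2.INTER_CUBIC))
E
```

```text
(no output)
```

View pics/top0z.png

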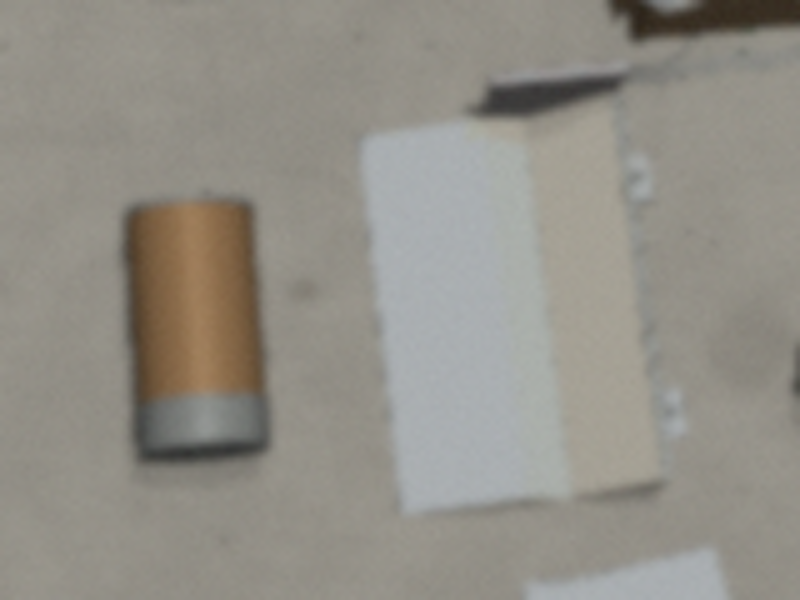

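View pics/scene0z.png

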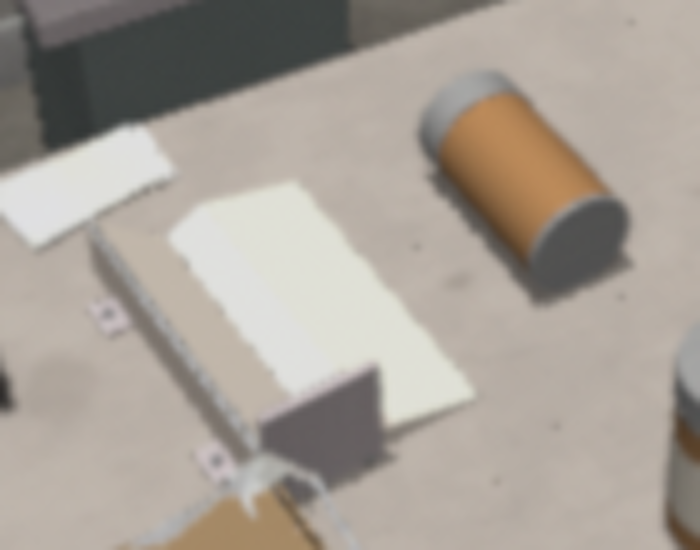

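```bash
cat > h.py <<'E'
import numpy as np, cv2, pickle
def ray(f,px,z):
    p=cv2.undistortPoints(np.array([[px]],float),f["K"],f["dist"])[0,0]
    R,t=np.array(f["R"]),np.array(f["t"]); c=-R.T@t; d=R.T@np.array([p[0],p[1],1])
    return c+d*(z-c[2])/d[2]
def proj(f,X):
    return cv2.projectPoints(np.array(X,float).reshape(-1,1,3),cv2.Rodrigues(np.array(f["R"]))[0],np.array(f["t"],float),f["K"],f["dist"])[0][:,0]
E
python3 - <<'E'
from h import *
f=pickle.load(open("pics/top0.pkl","rb")); g=pickle.load(open("pics/scene0.pkl","rb"))
T=lambda u,v,z: ray(f,[(u+.5)/5-.5+235,(v+.5)/5-.5+145],z)
S=lambda u,v,z: ray(g,[(u+.5)/5-.5+180,(v+.5)/5-.5+180],z)
np.set_printoptions(precision=4,suppress=True)
print("foot",T(363,137,0),T(403,514,0)," scene near/far",S(296,182,0.012),S(474,395,0))
print("vbot",T(527,118,.004),T(570,498,.004))
print("rear",T(662,487,.046),T(620,118,.046))
print("stoptop",T(490,82,.09),T(626,66,.09), S(262,413,.09),S(378,366,.09))
print("tubeL",T(128,208,.04),T(142,455,.04),"R",T(252,203,.04),T(268,445,.04))
print("base top", T(190,200,.08), "lid top", T(205,445,.08), "scene base topc",S(575,215,.08))
print("stamp",ray(f,[407,218],.09),"tape",ray(f,[139,210],.049))
E
```

```text
foot [ 0.6375 -0.0327  0.    ] [ 0.3997 -0.0559  0.    ]  scene near/far [ 0.4156 -0.0575  0.012 ] [ 0.6383 -0.0313  0.    ]
vbot [ 0.6492 -0.1355  0.004 ] [ 0.4094 -0.1576  0.004 ]
rear [ 0.4107 -0.2072  0.046 ] [ 0.6378 -0.1878  0.046 ]
stoptop [ 0.6473 -0.1044  0.09  ] [ 0.6576 -0.1858  0.09  ] [ 0.6603 -0.1835  0.09  ] [ 0.6589 -0.1063  0.09  ]
tubeL [0.5813 0.1126 0.04  ] [0.4294 0.1023 0.04  ] R [0.5847 0.037  0.04  ] [0.4358 0.0269 0.04  ]
base top [0.5766 0.074  0.08  ] lid top [0.4296 0.0641 0.08  ] scene base topc [0.5934 0.0664 0.08  ]
stamp [ 0.4757 -0.319   0.09  ] tape [0.504 0.476 0.049]
```

```bash
cat >> h.py <<'E'
from scipy.spatial.transform import Rotation as Rn
CY=np.deg2rad(5.4); CO=np.array([.527,-.148,0])
Rc=Rn.from_euler('z',CY).as_matrix()
def c2w(p): return CO+Rc@np.array(p,float)
def w2c(p): return Rc.T@(np.array(p)-CO)
def totool(bot,target,yaw=None):
    s=bot.observe(); R=Rn.from_euler('xyz',s["tool_rot"])
    d=R.inv().apply(np.array(target)-s["position"])*100
    print("pos",s["position"].round(4),"shift cm",d.round(2),end=' ')
    if yaw is not None:
        print("turn",np.rad2deg((R.inv()*Rn.from_euler('xyz',[np.pi,0,yaw])).as_rotvec()).round(2),end=' ')
    print("clock",s["clock"],"F",s["force"].round(2),"w",round(s["grip_width"],4),"q",s["qpos"].round(2))
E
python3 - <<'E'
from h import *
a0,a1=np.deg2rad(-69.3),np.arctan2(.150,.500); r0,r1=.6247,.522
N=18; psi=.3618; dp=(np.deg2rad(95.4)-psi)/N
P=np.array([.2211,-.5843]); 
for i in range(1,N+1):
    s=i/N; a=a0+(a1-a0)*s; r=r0+(r1-r0)*s; Q=np.array([r*np.cos(a),r*np.sin(a)]); d=(Q-P)*100
    c,sn=np.cos(psi),np.sin(psi)
    print(i,round(d@[c,sn],2),round(d@[sn,-c],2),round(-np.rad2deg(dp),2)); P=Q; psi+=dp
E
```

```text
1 5.13 -0.79 -4.15
2 5.1 -0.84 -4.15
3 5.04 -0.89 -4.15
4 4.99 -0.94 -4.15
5 4.93 -0.99 -4.15
6 4.87 -1.04 -4.15
7 4.81 -1.09 -4.15
8 4.75 -1.14 -4.15
9 4.69 -1.18 -4.15
10 4.63 -1.23 -4.15
11 4.57 -1.27 -4.15
12 4.51 -1.31 -4.15
13 4.45 -1.36 -4.15
14 4.38 -1.4 -4.15
15 4.32 -1.43 -4.15
16 4.26 -1.47 -4.15
17 4.2 -1.51 -4.15
18 4.13 -1.54 -4.15
```

>>> servo_tool(rows=[[[5.1,-0.8,0,0,0,-4.15],[5.1,-0.8,0,0,0,-4.15],[5.0,-0.9,0,0,0,-4.15],[5.0,-0.9,0,0,0,-4.15],[4.9,-1.0,0,0,0,-4.15]]], grip=0, squeeze=20)

```text
clock: 0.78
position: [0.4193, -0.4243, 0.2311]
tool_rot: [-3.141, -0.0, 0.726]
force: [1.0, -0.7, -0.2]
grip_width: 0.0425
```

>>> servo_tool(rows=[[[4.9,-1.0,0,0,0,-4.15],[4.8,-1.1,0,0,0,-4.15],[4.8,-1.1,0,0,0,-4.15],[4.7,-1.2,0,0,0,-4.15],[4.6,-1.2,0,0,0,-4.15]]])

```text
clock: 1.4
position: [0.5291, -0.2078, 0.2311]
tool_rot: [-3.141, -0.0, 1.089]
force: [0.5, -0.2, -0.2]
grip_width: 0.043
```

>>> servo_tool(rows=[[[4.6,-1.3,0,0,0,-4.15],[4.5,-1.3,0,0,0,-4.15],[4.4,-1.4,0,0,0,-4.15],[4.4,-1.4,0,0,0,-4.15],[4.3,-1.4,0,0,0,-4.15]]])

```text
clock: 2.02
position: [0.5387, 0.0225, 0.2312]
tool_rot: [-3.141, -0.0, 1.451]
force: [1.3, 1.0, 0.1]
grip_width: 0.0429
```

>>> servo_tool(rows=[[[4.3,-1.5,0,0,0,-4.15],[4.2,-1.5,0,0,0,-4.15],[4.1,-1.5,0,0,0,-4.15],[0,0,2,0,0,0],[0,0,1,0,0,0]]])

```text
clock: 2.65
position: [0.5001, 0.1487, 0.2005]
tool_rot: [-3.141, 0.0, 1.666]
force: [0.0, -0.1, -1.1]
grip_width: 0.0426
```

```bash
python3 - <<'E'
from h import *
from workcell import bot
t=np.array([.508,.070,0])+Rc@np.array([0,.081,.022])
totool(bot,t,np.deg2rad(95.4)); 
f=bot.grab_frame("top"); cv2.imwrite("pics/top1.png",f["image"][:,:,::-1])
f=bot.grab_frame("wrist"); cv2.imwrite("pics/wrist1.png",f["image"][:,:,::-1])
E
```

```text
pos [0.5001 0.1487 0.2005] shift cm [ 0.19  0.06 17.85] turn [-0.05  0.02  0.05] clock 2.65 F [ 0.02 -0.1  -1.15] w 0.0426 q [-0.    0.44 -0.53  1.88  0.28  0.89 -0.57]
```

View pics/wrist1.png

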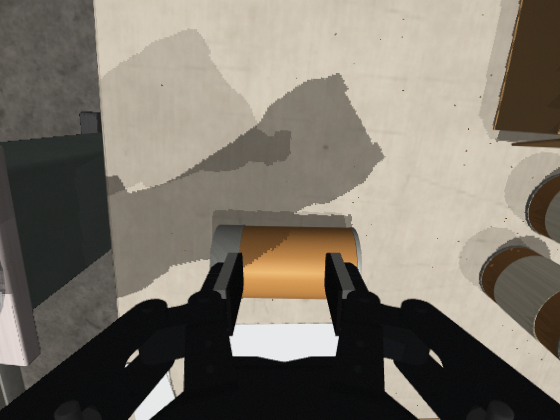

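>>> servo_tool(rows=[[[0,0,5,0,0,0],[0,0,5,0,0,0],[0,0,4.5,0,0,0],[0,0,2.3,0,0,0],[0,0,1,0,0,0]]])

```text
clock: 3.38
position: [0.5005, 0.1483, 0.0225]
tool_rot: [-3.141, 0.0, 1.665]
force: [-0.0, -0.0, 0.7]
grip_width: 0.0427
```

>>> servo_tool(rows=[[[-0.7,0,0,0,0,0],[-0.6,0,0,0,0,0],[-0.5,0,0,0,0,0],[-0.4,0,0,0,0,0],[-0.4,0,0,0,0,0]]])

```text
clock: 4.0
position: [0.5031, 0.1226, 0.0235]
tool_rot: [3.141, -0.0, 1.665]
force: [0.2, 0.7, 0.2]
grip_width: 0.0427
```

```bash
python3 - <<'E'
from h import *
from workcell import bot
totool(bot,[.5,.1,.022])
f=bot.grab_frame("scene"); cv2.imwrite("pics/scene2.png",cv2.resize(f["image"][150:290,160:340,::-1],None,fx=4,fy=4))
f=bot.grab_frame("wrist"); cv2.imwrite("pics/wrist2.png",f["image"][:,:,::-1])
E
```

```text
pos [0.5031 0.1226 0.0235] shift cm [-2.22 -0.52  0.15] clock 4.0 F [0.24 0.65 0.17] w 0.0427 q [-0.07  0.7  -0.38  2.    0.5   0.53 -0.71]
```

View pics/scene2.png

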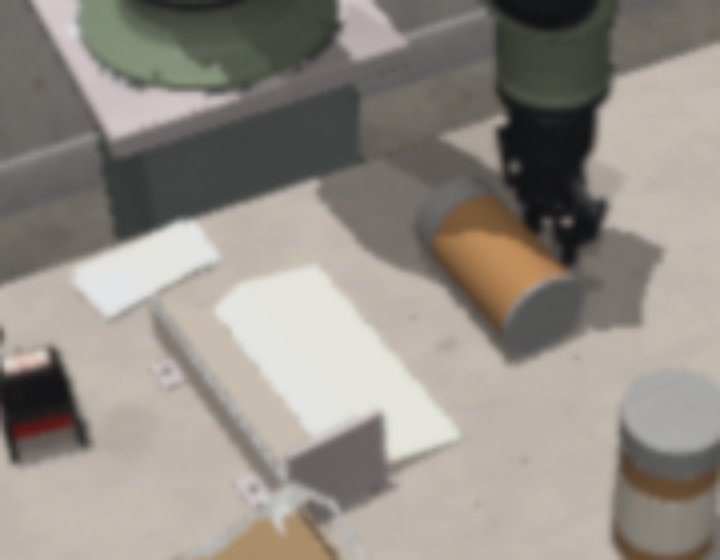

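View pics/wrist2.png

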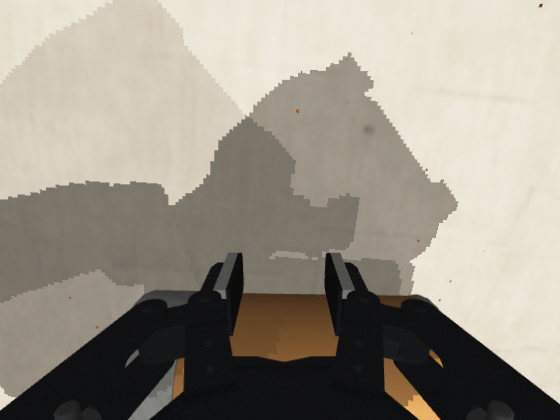

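>>> servo_tool(rows=[[[-0.4,0,0,0,0,0],[-0.5,0,0,0,0,0],[-0.5,0,0,0,0,0],[-0.5,0,0,0,0,0],[-0.5,0,0,0,0,0]]])

```text
clock: 4.72
position: [0.5052, 0.0986, 0.0233]
tool_rot: [3.142, 0.0, 1.665]
force: [0.6, 0.2, -0.4]
grip_width: 0.0427
```

```bash
cat > look.py <<'E'
import sys
from h import *
from workcell import bot
n=sys.argv[1]
s=bot.observe(); print("TCP cradle",(w2c(s["position"])*1000).round(1),"F",s["force"].round(2),s["clock"],"yaw",np.rad2deg(s["tool_rot"][2]).round(2))
f=bot.grab_frame("top"); pickle.dump(f,open(f"pics/top{n}.pkl","wb"))
im=f["image"][:,:,::-1]
a=cv2.resize(im[145:265,235:395],None,fx=4,fy=4,interpolation=cv2.INTER_CUBIC)
g=bot.grab_frame("scene"); pickle.dump(g,open(f"pics/scene{n}.pkl","wb"))
b=cv2.resize(g["image"][180:290,180:320,::-1],None,fx=4,fy=4,interpolation=cv2.INTER_CUBIC)
out=np.zeros((480,640+0,3),np.uint8)
cv2.imwrite(f"pics/t{n}.png",a); cv2.imwrite(f"pics/s{n}.png",b)
E
python3 look.py 3
```

```text
TCP cradle [  1.6 247.6  23.3] F [ 0.57  0.18 -0.42] 4.725 yaw 95.42
```

View pics/t3.png

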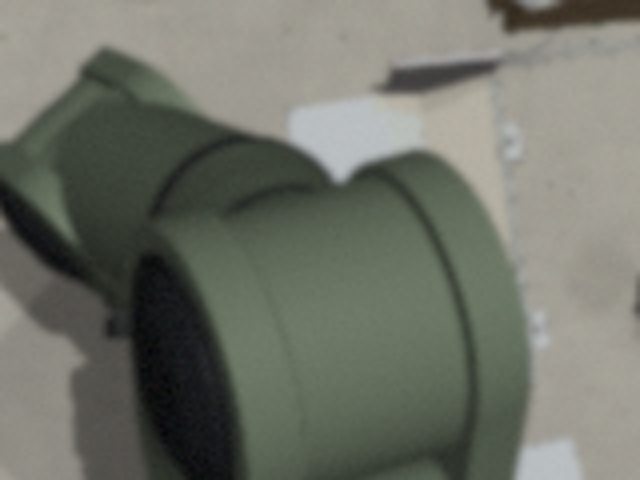

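View pics/s3.png

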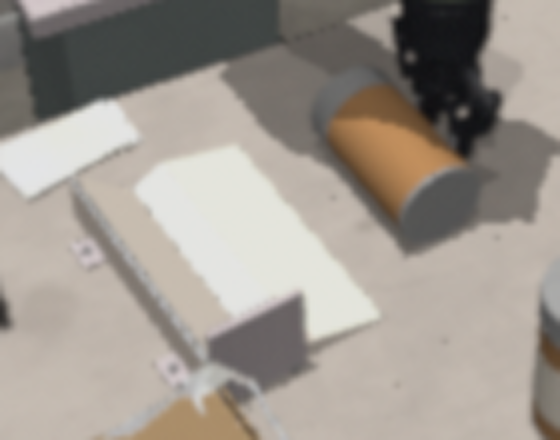

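>>> servo_tool(rows=[[[-0.5,0,0,0,0,0],[-0.5,0,0,0,0,0],[-0.5,0,0,0,0,0],[-0.5,0,0,0,0,0],[-0.5,0,0,0,0,0]]])

```text
clock: 5.45
position: [0.5076, 0.0738, 0.0233]
tool_rot: [3.142, -0.0, 1.665]
force: [-0.9, 0.0, 0.0]
grip_width: 0.0424
```

>>> servo_tool(rows=[[[-0.5,0,0,0,0,0],[-0.5,0,0,0,0,0],[-0.5,0,0,0,0,0],[-0.5,0,0,0,0,0],[-0.5,0,0,0,0,0]]])

```text
clock: 6.08
position: [0.51, 0.0489, 0.0233]
tool_rot: [-3.142, -0.0, 1.666]
force: [-0.9, -0.3, 0.5]
grip_width: 0.0426
```

```bash
python3 look.py 4
```

```text
TCP cradle [  1.6 197.7  23.3] F [-0.89 -0.32  0.53] 6.075 yaw 95.43
```

View pics/s4.png

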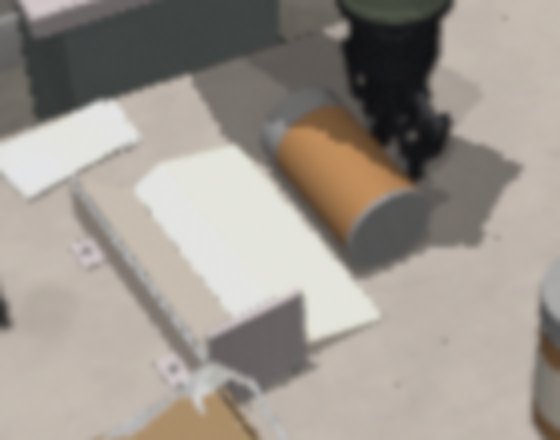

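>>> servo_tool(rows=[[[-0.5,0,0,0,0,0],[-0.5,0,0,0,0,0],[-0.5,0,0,0,0,0],[-0.5,0,-0.1,0,0,0],[-0.5,0,-0.1,0,0,0]]])

```text
clock: 6.8
position: [0.5123, 0.024, 0.0254]
tool_rot: [-3.141, -0.0, 1.665]
force: [-0.1, 0.7, 0.4]
grip_width: 0.0428
```

>>> servo_tool(rows=[[[-0.5,0,-0.1,0,0,0],[-0.5,0,-0.1,0,0,0],[-0.5,0,-0.1,0,0,0],[-0.5,0,-0.1,0,0,0],[-0.5,0,-0.1,0,0,0]]])

```text
clock: 7.42
position: [0.5147, -0.0007, 0.0304]
tool_rot: [3.141, -0.0, 1.666]
force: [0.4, 2.7, 2.0]
grip_width: 0.0426
```

```bash
python3 look.py 5
```

```text
TCP cradle [  1.7 147.8  30.4] F [0.36 2.67 1.98] 7.425 yaw 95.44
```

View pics/s5.png

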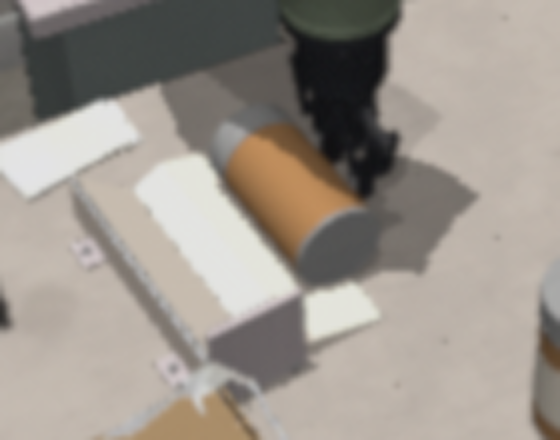

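>>> servo_tool(rows=[[[-0.5,0,-0.1,0,0,0],[-0.5,0,-0.1,0,0,0],[-0.5,0,-0.1,0,0,0],[-0.5,0,-0.1,0,0,0],[-0.5,0,-0.1,0,0,0]]])

```text
clock: 8.15
position: [0.5171, -0.0258, 0.0354]
tool_rot: [-3.142, -0.0, 1.666]
force: [-0.7, 2.8, 1.0]
grip_width: 0.0426
```

>>> servo_tool(rows=[[[-0.5,0,-0.1,0,0,0],[-0.5,0,-0.1,0,0,0],[-0.4,0,-0.1,0,0,0],[-0.4,0,-0.1,0,0,0],[-0.4,0,-0.1,0,0,0]]])

```text
clock: 8.78
position: [0.5191, -0.0476, 0.0404]
tool_rot: [-3.142, -0.0, 1.665]
force: [-0.8, 2.6, 1.2]
grip_width: 0.0426
```

```bash
python3 look.py 6
```

```text
TCP cradle [  1.6 100.7  40.4] F [-0.81  2.62  1.17] 8.775 yaw 95.43
```

View pics/s6.png

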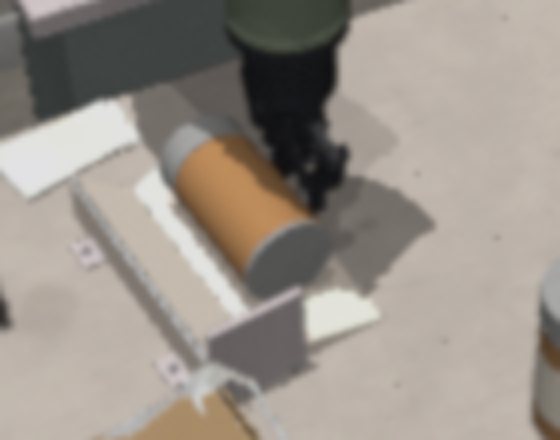

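>>> servo_tool(rows=[[[-0.4,0,-0.1,0,0,0],[-0.4,0,-0.1,0,0,0],[-0.4,0,-0.1,0,0,0],[-0.3,0,0,0,0,0],[-0.3,0,0,0,0,0]]])

```text
clock: 9.5
position: [0.5207, -0.0657, 0.0432]
tool_rot: [-3.141, 0.0, 1.665]
force: [0.1, 0.6, 0.4]
grip_width: 0.0429
```

```bash
python3 look.py 7
```

```text
TCP cradle [ 1.5 82.6 43.2] F [0.1  0.58 0.39] 9.5 yaw 95.42
```

View pics/s7.png

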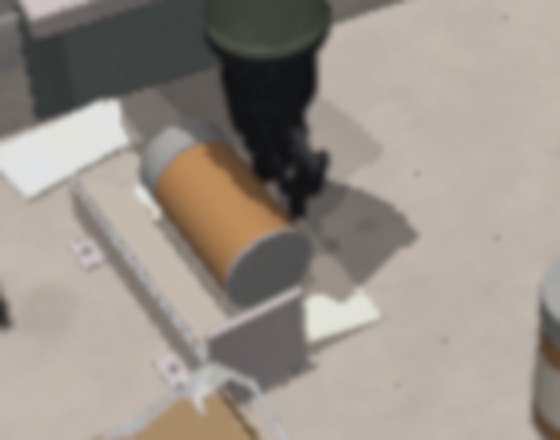

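>>> servo_tool(rows=[[[-0.2,0,0,0,0,0],[-0.2,0,0,0,0,0],[-0.2,0,0,0,0,0],[-0.2,0,0,0,0,0],[-0.2,0,0,0,0,0]]])

```text
clock: 10.22
position: [0.5218, -0.0753, 0.0433]
tool_rot: [3.142, -0.0, 1.665]
force: [0.8, 0.4, 0.3]
grip_width: 0.0425
```

>>> servo_tool(rows=[[[0,0,0,0,0,0],[0,0,0,0,0,0],[0,0,0,0,0,0]]])

```text
clock: 10.6
position: [0.5218, -0.0751, 0.0433]
tool_rot: [3.142, -0.0, 1.666]
force: [-0.6, 0.2, -0.4]
grip_width: 0.043
```

```bash
python3 look.py 8
```

```text
TCP cradle [ 1.7 73.1 43.3] F [-0.63  0.18 -0.38] 10.6 yaw 95.44
```

View pics/s8.png

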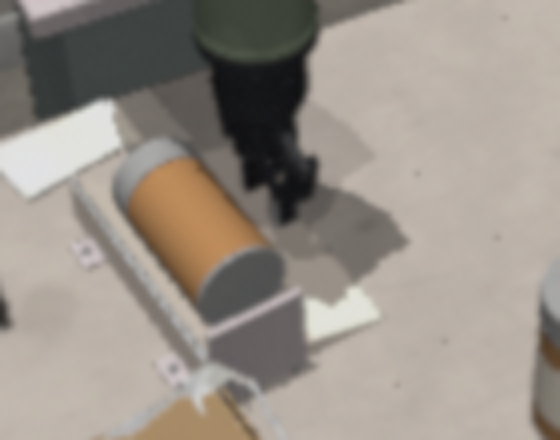

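>>> servo_tool(rows=[[[1,0,0,0,0,0],[1,0,-3,0,0,0],[0,0,-5,0,0,0],[0,-3,-5,0,0,0],[0,-4,-1,0,0,0]]], grip=-1)

```text
clock: 11.32
position: [0.4507, -0.061, 0.1857]
tool_rot: [3.138, 0.001, 1.666]
force: [1.0, -0.4, -1.1]
grip_width: -0.0001
```

>>> servo_tool(rows=[[[-1,-4,0,0,0,0],[-2,-1.5,0,0,0,0],[-3,0,0,0,0,0],[-2,0,0,0,0,0],[-1,0,0,0,0,0]]])

```text
clock: 11.95
position: [0.4039, -0.157, 0.1833]
tool_rot: [3.142, 0.0, 1.665]
force: [0.5, 0.2, -0.4]
grip_width: 0.0
```

```bash
python3 look.py 9;  python3 - <<'E'
from h import *
from workcell import bot
totool(bot,c2w([-.115,.004,.04]),np.deg2rad(95.4))
f=bot.grab_frame("wrist"); cv2.imwrite("pics/wrist9.png",f["image"][:,:,::-1])
E
```

```text
TCP cradle [-123.4    2.6  183.3] F [ 0.52  0.15 -0.4 ] 11.95 yaw 95.4
pos [ 0.404  -0.1568  0.1832] shift cm [ 0.11  0.83 14.32] turn [-0.   -0.01 -0.  ] clock 12.05 F [ 0.02  0.19 -0.24] w -0.0001 q [ 0.7   0.33 -0.56  2.11  0.25  0.77  0.07]
```

View pics/wrist9.png

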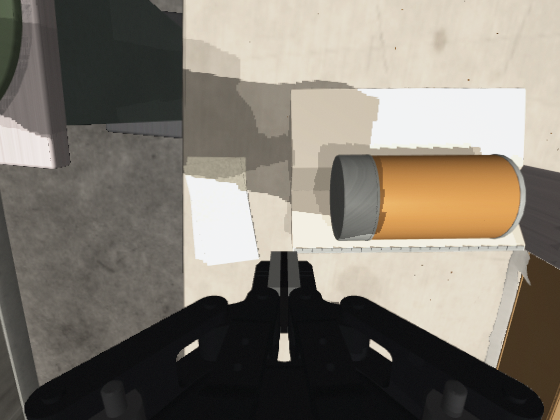

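View pics/s9.png

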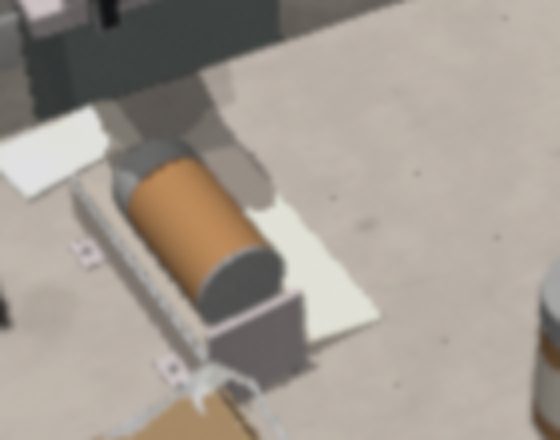

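View pics/t9.png

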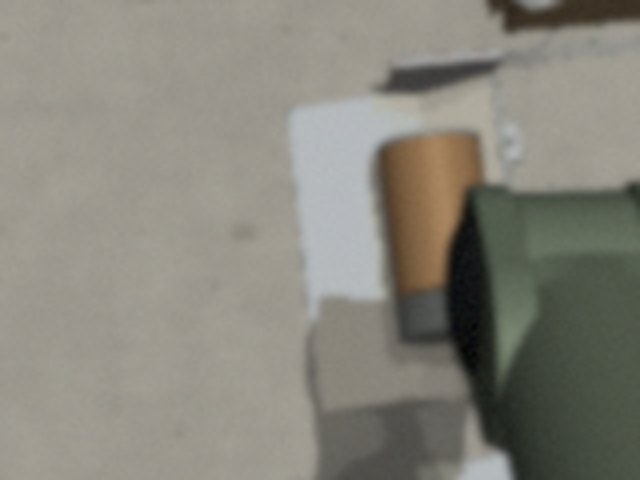

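>>> servo_tool(rows=[[[0.1,0,4,0,0,0],[0,0,4,0,0,0],[0,0,2.5,0,0,0],[0,0.5,1,0,0,0],[0,0.5,0,0,0,0]]])

```text
clock: 12.72
position: [0.4144, -0.154, 0.0684]
tool_rot: [-3.141, -0.0, 1.667]
force: [0.6, -0.1, 0.0]
grip_width: 0.0002
```

>>> servo_tool(rows=[[[0,0.3,0,0,0,0],[0,0.3,0,0,0,0],[0,0.3,0,0,0,0],[0,0.3,0,0,0,0]]])

```text
clock: 13.22
position: [0.426, -0.1537, 0.0685]
tool_rot: [3.141, 0.0, 1.665]
force: [-0.6, 0.6, -0.2]
grip_width: -0.0003
```

```bash
python3 look.py 10;  python3 - <<'E'
from h import *
from workcell import bot
f=bot.grab_frame("wrist"); cv2.imwrite("pics/wrist10.png",f["image"][:,:,::-1])
E
```

```text
TCP cradle [-101.1    3.8   68.5] F [-0.56  0.6  -0.19] 13.225 yaw 95.41
```

View pics/wrist10.png

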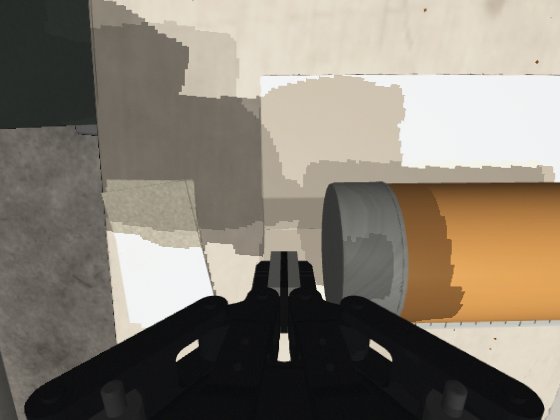

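View pics/s10.png

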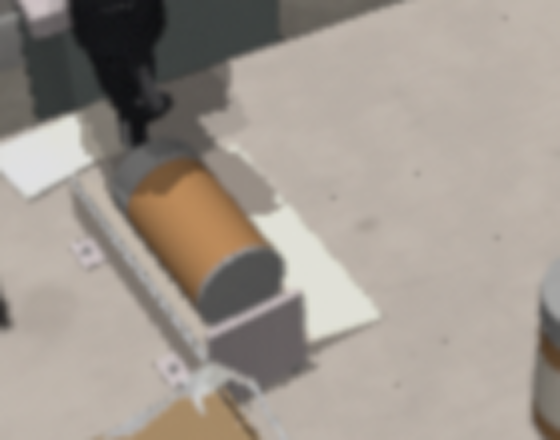

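>>> servo_tool(rows=[[[0,0.3,0,0,0,0],[0,0.3,0,0,0,0],[0,0.3,0,0,0,0],[0,0.3,0,0,0,0],[0,0.3,0,0,0,0]]])

```text
clock: 14.0
position: [0.4407, -0.1522, 0.0682]
tool_rot: [-3.141, -0.0, 1.666]
force: [-2.3, 0.9, 1.9]
grip_width: -0.0
```

>>> servo_tool(rows=[[[0,0.3,0,0,0,0],[0,0.3,0,0,0,0],[0,0.3,0,0,0,0],[0,0.3,0,0,0,0],[0,0.3,0,0,0,0]]])

```text
clock: 14.62
position: [0.4558, -0.1508, 0.0683]
tool_rot: [-3.142, -0.0, 1.665]
force: [-1.1, 0.5, -0.0]
grip_width: -0.0003
```

```bash
python3 look.py 11;  python3 - <<'E'
from h import *
from workcell import bot
f=bot.grab_frame("wrist"); cv2.imwrite("pics/wrist11.png",f["image"][:,:,::-1])
E
```

```text
TCP cradle [-71.1   3.9  68.3] F [-1.06  0.48 -0.01] 14.625 yaw 95.43
```

View pics/wrist11.png

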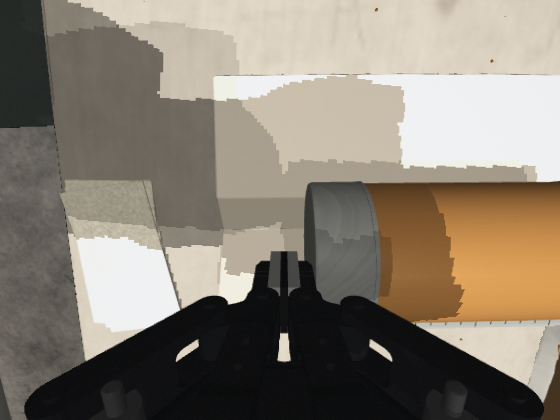

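View pics/s11.png

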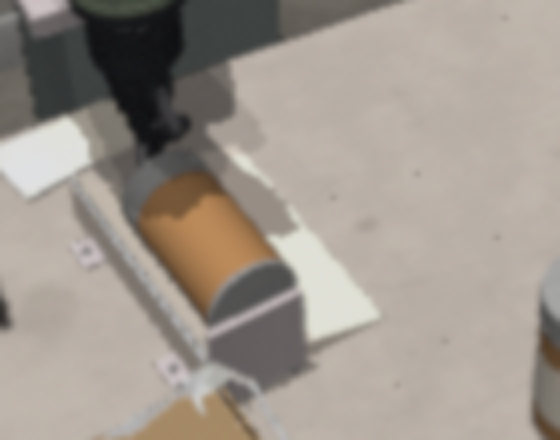

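>>> servo_tool(rows=[[[0,0.3,0,0,0,0],[0,0.3,0,0,0,0],[0,0.3,0,0,0,0],[0,0.3,0,0,0,0],[0,0.3,0,0,0,0]]])

```text
clock: 15.4
position: [0.4707, -0.1494, 0.0683]
tool_rot: [-3.141, -0.0, 1.665]
force: [-0.2, 0.7, 0.1]
grip_width: 0.0
```

>>> servo_tool(rows=[[[0,0.2,0,0,0,0],[0,0.15,0,0,0,0],[0,0.1,0,0,0,0],[0,0.1,0,0,0,0]]])

```text
clock: 15.9
position: [0.476, -0.1489, 0.0683]
tool_rot: [-3.142, -0.0, 1.665]
force: [-1.1, -0.1, 1.0]
grip_width: 0.0002
```

>>> servo_tool(rows=[[[0,0.1,0,0,0,0],[0,0.1,0,0,0,0]]])

```text
clock: 16.15
position: [0.4781, -0.1487, 0.0683]
tool_rot: [3.142, -0.0, 1.665]
force: [-2.0, -1.0, 0.1]
grip_width: -0.0001
```

```bash
python3 look.py 12
```

```text
TCP cradle [-48.8   3.9  68.3] F [-2.03 -0.98  0.14] 16.15 yaw 95.42
```

View pics/s12.png

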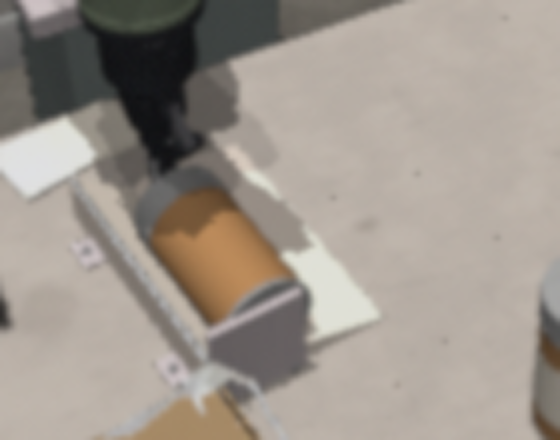

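View pics/t12.png

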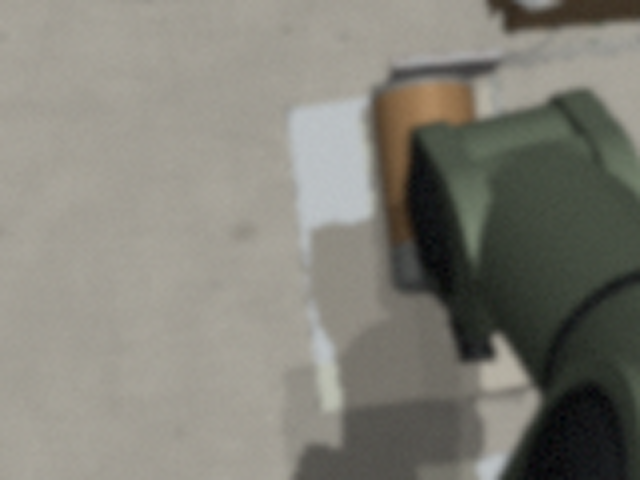

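>>> servo_tool(rows=[[[0,0.1,0,0,0,0],[0,0.1,0,0,0,0]]])

```text
clock: 16.5
position: [0.4801, -0.1485, 0.0683]
tool_rot: [-3.142, -0.0, 1.666]
force: [-1.2, 0.3, 0.1]
grip_width: 0.0003
```

>>> servo_tool(rows=[[[0,0.1,0,0,0,0],[0,0.1,0,0,0,0]]])

```text
clock: 16.75
position: [0.4821, -0.1483, 0.0683]
tool_rot: [-3.142, -0.0, 1.666]
force: [-1.4, -0.7, 0.6]
grip_width: 0.0001
```

>>> servo_tool(rows=[[[0,0.1,0,0,0,0]]])

```text
clock: 16.88
position: [0.4831, -0.1482, 0.0683]
tool_rot: [3.142, -0.0, 1.665]
force: [-1.0, 0.2, 1.0]
grip_width: 0.0
```

>>> servo_tool(rows=[[[0,0.1,0,0,0,0]]])

```text
clock: 17.0
position: [0.484, -0.1481, 0.0683]
tool_rot: [-3.142, -0.0, 1.665]
force: [-1.8, 0.1, -0.4]
grip_width: -0.0001
```

>>> servo_tool(rows=[[[0,0.1,0,0,0,0]]])

```text
clock: 17.12
position: [0.485, -0.148, 0.0683]
tool_rot: [-3.142, -0.0, 1.666]
force: [-1.5, -0.2, 0.7]
grip_width: -0.0002
```

```bash
python3 look.py 13
```

```text
TCP cradle [-41.8   4.   68.3] F [-1.46 -0.21  0.69] 17.125 yaw 95.43
```

View pics/t13.png

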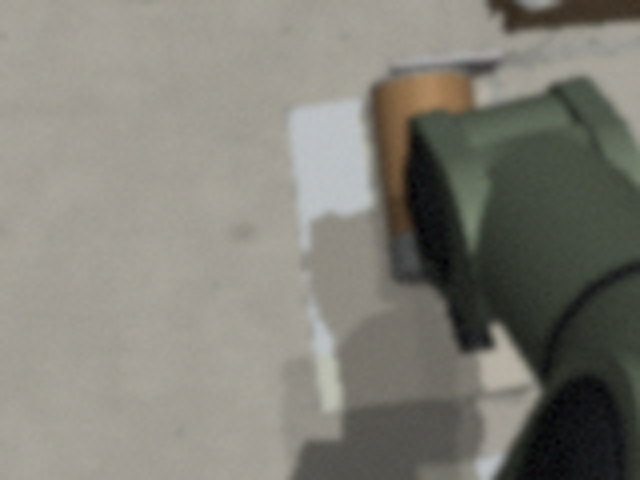

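Nearly there; single-millimetre steps watching the force.

>>> servo_tool(rows=[[[0,0.1,0,0,0,0]]])

```text
clock: 17.35
position: [0.486, -0.1479, 0.0683]
tool_rot: [-3.142, 0.0, 1.666]
force: [-2.9, -0.1, 1.0]
grip_width: -0.0003
```

>>> servo_tool(rows=[[[0,0.1,0,0,0,0]]])

```text
clock: 17.48
position: [0.487, -0.1478, 0.0683]
tool_rot: [-3.142, -0.0, 1.665]
force: [-2.4, -0.3, 0.3]
grip_width: -0.0
```

>>> servo_tool(rows=[[[0,0.1,0,0,0,0]]])

```text
clock: 17.6
position: [0.4878, -0.1477, 0.0683]
tool_rot: [-3.141, -0.0, 1.665]
force: [-6.0, -0.8, 2.4]
grip_width: 0.0002
```

>>> servo_tool(rows=[[[0,0.05,0,0,0,0],[0,0.05,0,0,0,0]]])

```text
clock: 17.85
position: [0.4879, -0.1478, 0.0681]
tool_rot: [-3.139, 0.0, 1.665]
force: [-9.3, 0.2, 4.7]
grip_width: -0.0004
```

>>> servo_tool(rows=[[[0,-0.1,0,0,0,0],[0,-0.3,0,0,0,0],[0,-1,0,0,0,0],[0,-2,0,0,0,0],[0,-2,0,0,0,0]]])

```text
clock: 18.48
position: [0.4342, -0.1528, 0.0683]
tool_rot: [3.141, 0.0, 1.666]
force: [-0.5, -0.5, -0.3]
grip_width: -0.0002
```

>>> servo_tool(rows=[[[0,-2,0,0,0,0],[0,-1,-3,0,0,0],[0,0,-5,0,0,0],[0,0,-4,0,0,0],[0,0,0,0,0,0]]])

```text
clock: 19.1
position: [0.4061, -0.1562, 0.1907]
tool_rot: [3.138, 0.003, 1.665]
force: [-0.1, 0.0, -0.7]
grip_width: -0.0001
```

```bash
python3 look.py 14; python3 - <<'E'
from h import *
from workcell import bot
s=bot.observe();print(s["position"],s["tool_rot"])
f=bot.grab_frame("wrist"); cv2.imwrite("pics/wrist14.png",f["image"][:,:,::-1])
E
```

```text
TCP cradle [-121.2    3.2  190.7] F [-0.12  0.05 -0.71] 19.1 yaw 95.38
[ 0.40485394 -0.15589065  0.1882225 ] [3.14129744e+00 7.56760253e-04 1.66490849e+00]
```

View pics/wrist14.png

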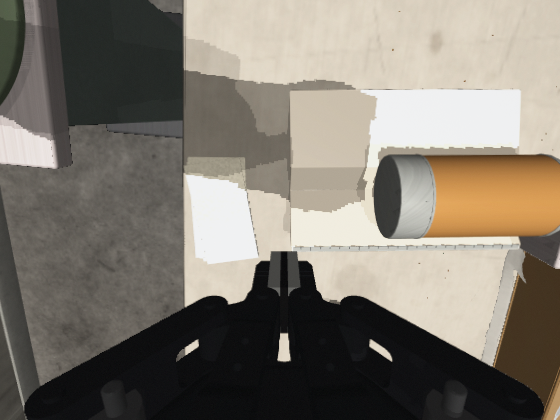

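View pics/s14.png

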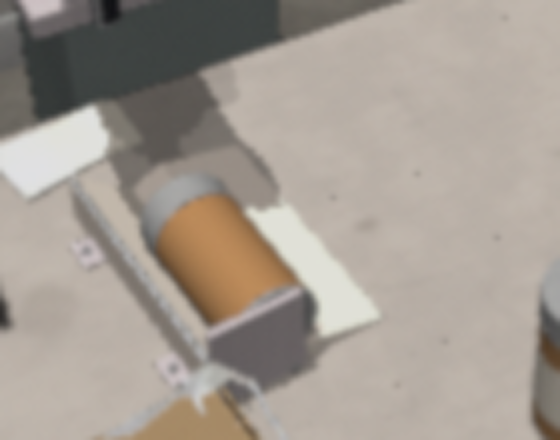

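View pics/t14.png

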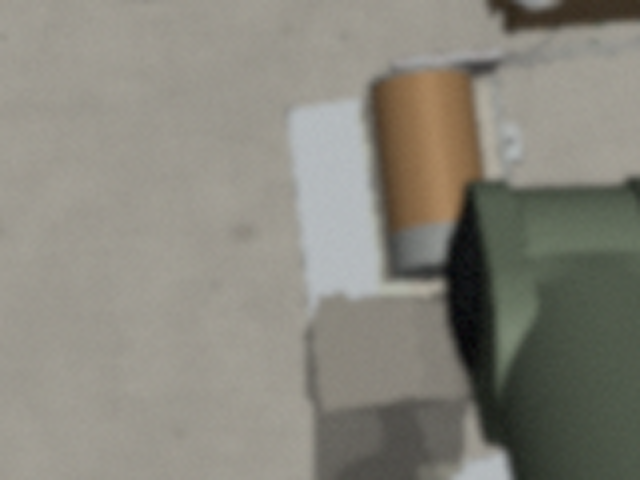

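```bash
python3 - <<'E'
from workcell import bot
print(bot.observe()["qd"].round(3)); print(bot.job_done())
E
```

```text
[-0.009  0.018  0.003  0.001 -0.002  0.004  0.002]
the job is handed in; nothing more can be done
None
```

The tube is lying in the V of the cradle with its base against the end stop, and I handed the job in at about 19 s of the 48 s allowed.

**Rolling:** I pushed the tube by its side with the half-open fingers, up the ramp and over the crest. The force read after each move stayed under about 4 N. It then rolled into the V on its own.

**Pushing home:** I closed the fingers and pushed on the lid end in small steps. The motion stopped and the force rose from about 2 N to about 10 N, which I took as the base meeting the stop. I then backed off and raised the arm clear.

**Last checks:**
- **Distance along the V:** the wrist camera puts the lid face about 91 mm from the open end of the cradle, against 90 mm expected. The two views I looked at show no visible gap at the stop.
- **Seating:** measured just before the push along the V, the tube axis was at about y = 4.7 mm and 50 mm high, against 4 mm and 53 mm nominal. I did not measure this again at the end.
- **Disagreements:** my estimate of the cradle's position varied by a few millimetres between features, so the final placing relied on the contact with the stop.
- **Not checked:** I did not re-measure the stamp, tape roll or marker. I kept the arm's path clear of them, and no force reading suggested a touch. I also did not measure the tube's roll angle directly.

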